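# Lock up the printing block with the fold-away crank

### The arm

A 6-joint arm with a two-finger parallel gripper is mounted at the origin on the work surface. World frame = base frame: x ahead of the robot, y to its left, z up, the work surface at z = 0. Lengths are in mm, angles in rad, forces in N, time in s.
With the tool pointing down it reaches from about 350 to 975 mm from the base axis. Payload 7.1 kg.
Tool frame: the origin (TCP) lies at the very end of the fingers, on their centre line; the grasp point (between the pads) lies 19 mm behind it; z points along the fingers, y is the line along which they close (so a half turn about z gives the same grasp; the last joint's range is limited). The gripper opens to 88 mm and grips with 3 to 60 N. Pads are 20 mm wide; open, the fingers measure 115 mm over their backs; the gripper's body (75 mm by 178 mm) begins 61 mm behind the grasp point.
Start: joints at [1.243, 0.423, 1.63, -0, 1.089, -0.019], TCP at [189.915, 595.43, 222.675] pointing down, gripper open.
Joint ranges: [-3, 3], [-0.9, 2.11], [0.09, 2.58], [-1.31, 4.45], [0.11, 2.69], [-2.54, 2.54]. Speed limits (rad/s): [2.39, 2.39, 3.01, 3.14, 3.14, 3.14].

### API

Orientations are given as a rotation vector (axis times angle).
In Python, from workcell import ctrl gives the robot as it stands. The module is installed in compiled form; this text tells all that it offers.
- The arm moves only by the shell command python3 -m inch 'ROWS'. ROWS is JSON, a list of rows, each a list of 7 numbers: the shift along the tool's x, y, z scaled (see below), then the turn, a rotation vector about the tool's x, y, z scaled (see below), then the closure, from -1 (fully open) to 1 (shut). In form: [[tx, ty, tz, wx, wy, wz, hand], ...]. A call has 1 to 10 rows; each row is the pose to reach, as a shift and turn from the pose commanded when the call began, along the tool's axes at that moment; what a row does not reach only later rows make up. The controller multiplies each number of a shift by 0.15 m and each number of a turn by pi/4 rad. A row lasts 1/8 s, in which the tool goes at most 62.5 mm and 10.7 degrees, less where a joint would pass 70% of its speed; a pose out of reach is approached as far as the arm can. A call with a number of a shift or a turn outside -1 to 1 is refused whole. A call with a gripper value outside its range is refused whole. The fingers move at their own pace and stop on an object; the grip force is fixed at half the most. Time passes only in rows, so rows that repeat a pose let the fingers close. It gives the time, the measured TCP pose, the force, the opening and the grip force at its end, in the units of the state.
- ctrl.get_obs(): the state, without advancing time (a new reading comes with each control period).
- ctrl.get_image(name): name is "scene" or "top" or "wrist"; returns the picture (480x640x3 uint8, red, green, blue); there is no depth.
- ctrl.camera_params(name): a dict with "vfov" (degrees; the focal length in pixels is half the picture's height over the tangent of half this angle, whatever the lens; pixels are square), "cx", "cy" (the principal point, pixels), "distortion" ([k1, k2, p1, p2, k3] as OpenCV has them; the pictures are not rectified), "eye" and "attitude" of the camera in the world; the wrist camera has in their place "tool_from_camera" (4x4, takes a point from camera to tool coordinates, whose origin is the TCP and whose axes are the flange's). Camera axes: x right, y up, looking along -z (the intrinsics and any distortion apply to the point x, -y, -z); pixel columns grow to the right and rows downward; lengths in mm; the calibration is good to about 2 mm. A picture is of the moment at which its call begins: read the wrist's pose just before it. camera_params takes no time and is no camera call.
- ctrl.close_job(): hands the job in; it is judged then, once.
The state is a dict: "t": time; "qpos": joint angles; "qvel": joint speeds; "joint_torque": joint torques, N m; "ee_pos": TCP position; "orientation": TCP orientation; "ft_force": force on the tool from outside, world axes, zero at the start; "moment": the same for the moment, N m; "width": finger opening in mm; "grasp_force": force on a finger pad.
Only numpy, scipy, OpenCV 4.12 (cv2) and the standard library are available. Lean on these libraries where they do the work, as an engineer would, in place of code of your own. Each camera call takes 0.05 s, during which the arm holds its last target. There are 200 camera calls.

### The job

Swing the handwheel's folded handle fully out until it stands upright, and by it crank the wheel clockwise until the sprung jaw has pushed the wooden printing block against the backstop and clamped it: stop about a third of a turn after you feel it bite, no more, or the wood is crushed. Then fold the handle flat again, let go, and leave the other things on the bench alone.

Things in the scene. Friction and masses are not known exactly. Their poses are not given: they have to be found in the camera images.
- press: Green lock-up press, bolted down. Origin on the handwheel's vertical axis at bench level; z up, +y along the bed to the backstop. Base 150 x 450 mm (y -80 to 370), gearbox 110 mm square to height 90, bed top at height 30. The wheel drives a sprung steel jaw 110 mm wide along +y, 30 mm a turn. Where it stands is not measured. Backstop: steel bar across the bed, 120 x 30 x 30 mm, behind the block.
- wheel (a joint): Handwheel turn, rad; grows clockwise from above, driving the jaw to the block. Starts at 0 to 5. Wheel 160 mm across, top 117 mm above the bench. Drags about 5 N at the handle running free; stays where left, also under load. Once the block is pinched the pull climbs steadily, about 1 N per tenth of a turn, to 7 to 9 N a third of a turn on. Bite comes 0.4 to 1.6 turns after the start.
- wheel_axis (a point): Point on the wheel's vertical axis at the height of its top face (117 mm).
- handle (a joint): Swing of the handle in rad: 0 = folded, lying level across the wheel from the rim towards the hub; 1.57 = fully out, standing upright at a hard stop. Moderate hinge friction (about 1.5 N at the tip): it stays where it is left.
- handle_hinge (a point): Pivot of the handle, 70 mm from the wheel's axis, 26 mm above its top face, between two small steel cheeks on the rim; travels with the wheel. The pivot axis is level and tangential to the wheel.
- handle_tip (a point): Free end of the handle, on its centre line, 86 mm from the pivot. The handle is a black grip 20 mm in diameter and 70 mm long that spins freely about its own length, on a steel stem 16 mm long at the pivot. Folded, its centre line is 26 mm above the wheel's top face, so there is 16 mm of air under it.
- block: Wooden printing block lying flat on the bed, 100 x 90 x 23 mm (90 mm along the bed), loose, about 0.25 kg, with raised bars on top, a few mm short of the backstop. Origin at the centre of its underside.
- spare: Bystander: a smaller wooden printing block lying on the bench, 70 x 60 x 23 mm. Origin at the centre of its underside.
- tub: Bystander: clear plastic tub with a yellow lid, 108 x 158 x 82 mm, on the bench to the right of the press. Origin at the centre of its underside.
- flask: Bystander: dark amber bottle, 60 mm in diameter, 170 mm tall, standing near the bed's end. Origin at the centre of its underside.
Things that resemble listed ones, but are neither listed nor needed, are in the scene too. What is shaped like the block but purple or turquoise is not meant.

How it is judged:
By the outcome, as a careful person would: the job done as asked, in the order asked, and still so for the second after the job is handed in, with the robot touching nothing.
It also fails if it takes over 72 s, if anything falls off the work surface, if the arm or the gripper's body presses on something with over 40 N, if the wrist force passes 120 N, or if a joint passes its speed limit or range.

## Working session

There is one attempt and no reset: what is moved stays moved. The work goes in short steps, Python scripts to look and compute and a shell command to move; the robot and the scene stay as the last step left them, time stands still between calls to the robot, and variables do not carry over. Pictures are saved under pics/ and viewed, at most 10 in all, crops included, and the job is handed in when it is done.

```bash
mkdir -p pics; cat > h.py <<'E'
import numpy as np, cv2
from workcell import ctrl
from scipy.spatial.transform import Rotation as R
def cam(name,o=None):
    p=ctrl.camera_params(name); f=240/np.tan(np.radians(p['vfov'])/2)
    K=np.array([[f,0,p['cx']],[0,f,p['cy']],[0,0,1]]); D=np.array(p['distortion'],float)
    if 'eye' in p:
        A=np.array(p['attitude'],float); A=A if A.shape==(3,3) else R.from_rotvec(A).as_matrix()
        e=np.array(p['eye'],float)
    else:
        T=np.array(p['tool_from_camera']); o=o or ctrl.get_obs()
        Rt=R.from_rotvec(o['orientation']).as_matrix()
        A=Rt@T[:3,:3]; e=np.array(o['ee_pos'])+Rt@T[:3,3]
    return K,D,A,e
def ray(c,uv):
    K,D,A,e=c
    n=cv2.undistortPoints(np.array(uv,float).reshape(-1,1,2),K,D).reshape(-1,2)
    d=np.c_[n[:,0],-n[:,1],-np.ones(len(n))]@A.T
    return e,d
def onz(c,uv,z):
    e,d=ray(c,uv); return e+d*((z-e[2])/d[:,2])[:,None]
def proj(c,P):
    K,D,A,e=c; q=(np.atleast_2d(P)-e)@A
    return cv2.projectPoints(q*[1,-1,-1],np.zeros(3),np.zeros(3),K,D)[0].reshape(-1,2)
def tri(c1,u1,c2,u2):
    e1,d1=ray(c1,u1);e2,d2=ray(c2,u2);d1,d2=d1[0],d2[0]
    s=np.linalg.lstsq(np.c_[d1,-d2],e2-e1,rcond=None)[0]
    a,b=e1+s[0]*d1,e2+s[1]*d2
    return (a+b)/2,np.linalg.norm(a-b)
def tool(o,p): return R.from_rotvec(o['orientation']).as_matrix().T@(np.array(p)-o['ee_pos'])
E
python3 - <<'E'
from h import *
o=ctrl.get_obs();print(o)
for n in("scene","top","wrist"):
    print(n,ctrl.camera_params(n))
    cv2.imwrite(f'pics/{n}0.png',ctrl.get_image(n)[:,:,::-1])
E
```

```text
{'t': 0.0, 'qpos': array([ 1.24300895e+00,  4.23808291e-01,  1.63070148e+00, -2.11190038e-05,
        1.08860921e+00, -1.89999396e-02]), 'qvel': array([-2.57704709e-04, -1.45803282e-03, -6.19191341e-04,  8.38537902e-04,
       -1.66352803e-03, -9.78586184e-05]), 'joint_torque': array([ 1.43725531e-03, -5.44631660e+01, -2.73669970e+01,  6.43573212e-02,
        2.27383920e-02, -1.16119481e-04]), 'ee_pos': array([189.73832888, 594.9088186 , 221.9175184 ]), 'orientation': array([-4.83064420e-01, -3.10398274e+00,  2.36647487e-03]), 'ft_force': array([-0.13602792,  0.33165699, -0.72822278]), 'moment': array([ 0.0360408 ,  0.01642054, -0.01854098]), 'grasp_force': 0.0, 'width': 87.82835168827822}
scene {'vfov': 46.86987869335299, 'cx': 312.5818905619132, 'cy': 236.1892871944615, 'distortion': array([-0.01703954,  0.        ,  0.        ,  0.        ,  0.        ]), 'eye': array([1579.99582898,  -42.77691592, 1094.67346561]), 'attitude': array([0.65186701, 0.60740921, 1.42744123])}
top {'vfov': 51.737967418786184, 'cx': 320.0018764469388, 'cy': 239.1093696324361, 'distortion': array([-0.12030498,  0.        ,  0.        ,  0.        ,  0.        ]), 'eye': array([ 497.40250378,   49.28903646, 1314.63458364]), 'attitude': array([ 0.0160554 , -0.06619335, -1.57720705])}
wrist {'vfov': 70.68168520115228, 'cx': 318.49207250451605, 'cy': 238.8570546506539, 'distortion': array([-0.01847482,  0.        ,  0.        ,  0.        ,  0.        ]), 'tool_from_camera': array([[-9.06294978e-04,  9.70206527e-01,  2.42277680e-01,
         6.43751894e+01],
       [ 9.99999260e-01,  1.07598678e-03, -5.68088201e-04,
        -3.75115689e-01],
       [-8.11850461e-04,  2.42276985e-01, -9.70206784e-01,
        -1.62965713e+02],
       [ 0.00000000e+00,  0.00000000e+00,  0.00000000e+00,
         1.00000000e+00]])}
```

View pics/top0.png

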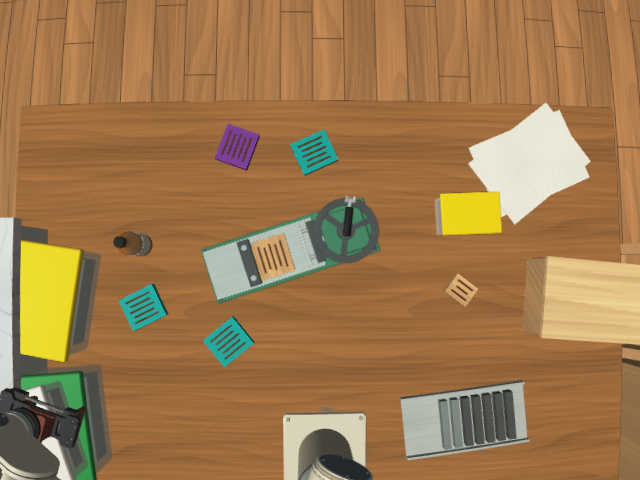

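View pics/scene0.png

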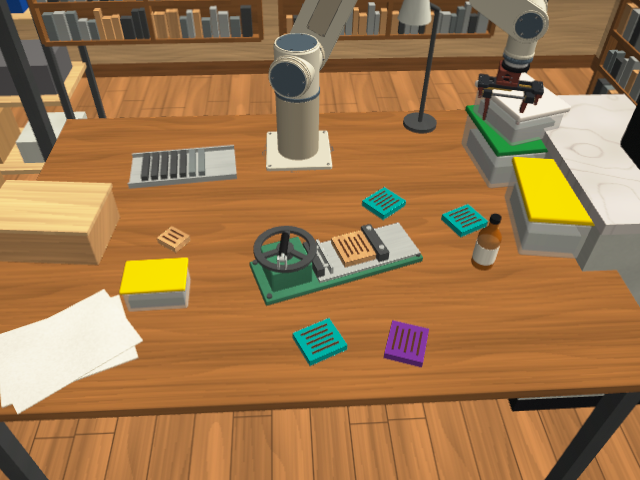

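The top view shows the wheel centred near (344,230) with the hinge at the rim near (350,201) and the handle pointing to the hub. The bed runs left (+y) to the backstop near (250,262). The flask is at (132,243), the tub at (470,213) and the spare at (461,290). In the scene view the wheel is near (284,250) with the hinge near (281,262).

```bash
python3 - <<'E'
from h import *
t=cv2.imread('pics/top0.png');s=cv2.imread('pics/scene0.png')
a=cv2.resize(t[185:275,295:395],(400,360),interpolation=2)
b=cv2.resize(s[210:300,240:340],(400,360),interpolation=2)
cv2.imwrite('pics/c1.png',np.hstack([a,b]))
ct=cam('top');cs=cam('scene')
for n,im,c,(y0,y1,x0,x1) in(('top',t,ct,(185,275,295,395)),('scene',s,cs,(210,300,240,330))):
    im=im.astype(int);g=im.max(2);m=((g<95)&(im.max(2)-im.min(2)<16)).astype(np.uint8)
    w=np.zeros_like(m);w[y0:y1,x0:x1]=m[y0:y1,x0:x1]
    cs_,_=cv2.findContours(w,cv2.RETR_EXTERNAL,cv2.CHAIN_APPROX_NONE)
    k=max(cs_,key=cv2.contourArea);print(n,cv2.boundingRect(k),cv2.fitEllipse(cv2.convexHull(k)))
print('axis',onz(ct,[344,230],117),'hinge',onz(ct,[350,201],143))
E
```

```text
top (306, 199, 72, 64) ((341.8681945800781, 231.8266143798828), (65.30377960205078, 74.55956268310547), 75.84418487548828)
scene (253, 226, 72, 52) ((290.8760986328125, 253.02102661132812), (50.193870544433594, 79.56970977783203), 104.05298614501953)
axis [[581.81864531 -47.71278429 117.        ]] hinge [[649.35562302 -60.73338412 143.        ]]
```

View pics/c1.png

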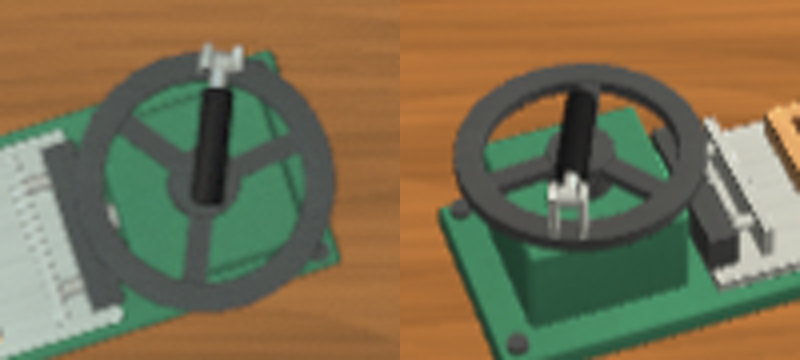

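The crop (4x) shows the wheel ring in the top view at columns 78–336 and rows 50–312, with the pivot at (221,60) and the tip at (207,203). In the scene half, the ring spans columns 54–309 and rows 63–243, with the pivot near (170,188) and the tip near (182,90).

```bash
python3 - <<'E'
from h import *
ct=cam('top');cs=cam('scene')
T=lambda x,y:[295+x/4,185+y/4]
S=lambda x,y:[240+x/4,210+y/4]
for n,a,b in(('axis',T(207,181),S(181.5,153)),('hinge',T(221,62),S(170,188)),('tip',T(207,200),S(182,93))):
    print(n,tri(ct,a,cs,b))
A=onz(ct,T(207,181),117)[0];H=onz(ct,T(221,62),143)[0];P=onz(ct,T(207,202),143)[0]
print(A,H,P,np.linalg.norm((H-A)[:2]),np.linalg.norm((H-P)[:2]))
o=ctrl.get_obs();print(R.from_rotvec(o['orientation']).as_matrix().round(3))
for n,uv,z in(('flask',[147,245],0),('backstop',[250,262],60),('block',[271,257],53)):print(n,onz(ct,uv,z))
p=[A[0]-110,A[1]+0,330];print(tool(o,p))
E
```

```text
axis (array([582.02002433, -52.66495641, 107.37552793]), np.float64(5.153672041351996))
hinge (array([650.31274759, -59.17442061, 145.74067344]), np.float64(3.820708732631325))
tip (array([567.95954522, -50.10982326, 146.07189254]), np.float64(3.320533853224091))
[581.17370868 -54.4111703  117.        ] [650.55675001 -61.3471661  143.        ] [566.84414503 -52.02496348 143.        ] 69.72886390922275 84.23006407195442
[[-0.953  0.304 -0.   ]
 [ 0.304  0.953 -0.001]
 [ 0.    -0.001 -1.   ]]
flask [[553.190905   469.39613433   0.        ]]
backstop [[506.09484959 186.56979484  60.        ]]
block [[518.52488236 133.87355036  53.        ]]
[-465.43527136 -533.37863401 -107.29433578]
```

Both views agree: the pivot stands at about 144 mm, 70 mm from the axis, and the handle measures 84–86 mm. I'm moving above the wheel now.

```bash
python3 -m inch '[[-0.32,-0.28,-0.1,0,0,0,-0.4],[-0.64,-0.56,-0.2,0,0,0,-0.4],[-0.95,-0.84,-0.3,0,0,0,-0.4],[-0.95,-0.84,-0.3,0,0,0,-0.4]]' && python3 -m inch '[[-0.32,-0.28,0,0,0,0,-0.4],[-0.64,-0.56,0,0,0,0,-0.4],[-0.95,-0.84,0,0,0,0,-0.4],[-0.95,-0.84,0,0,0,0,-0.4]]'; python3 -m inch '[[-0.32,-0.28,0,0,0,0,-0.4],[-0.64,-0.56,0,0,0,0,-0.4],[-0.95,-0.84,0,0,0,0,-0.4],[-0.95,-0.84,0,0,0,0,-0.4]]'; python3 -m inch '[[-0.32,-0.28,0,0,0,-0.13,-0.4],[-0.64,-0.56,0,0,0,-0.267,-0.4],[-0.93,-0.81,0,0,0,-0.267,-0.4],[-0.93,-0.81,0,0,0,-0.267,-0.4],[-0.93,-0.81,0,0,0,-0.267,-0.4],[-0.93,-0.81,0,0,0,-0.267,-0.4]]'
python3 - <<'E'
from h import *
o=ctrl.get_obs();print(o['qpos'],o['ee_pos'],o['orientation'],o['ft_force'],o['width'])
cv2.imwrite('pics/w1.png',ctrl.get_image('wrist')[:,:,::-1])
c=cam('wrist',o);print(proj(c,[[581.2,-54.2,117],[650.5,-61,143],[566,-52,143]]))
E
```

```text
t: 0.65
ee_pos: [288.8, 429.7, 268.6]
orientation: [0.488, 3.103, 0.001]
ft_force: [-0.7, 0.8, 0.1]
width: 61.5
grasp_force: 0.0
t: 1.15
ee_pos: [386.2, 266.5, 267.4]
orientation: [-0.49, -3.103, 0.001]
ft_force: [0.0, 0.8, 1.2]
width: 61.3
grasp_force: 0.0
t: 1.65
ee_pos: [484.0, 104.0, 267.4]
orientation: [0.489, 3.103, 0.0]
ft_force: [-0.8, 0.2, 0.4]
width: 61.5
grasp_force: 0.0
t: 2.4
ee_pos: [577.7, -50.6, 267.5]
orientation: [-0.152, -3.137, -0.001]
ft_force: [-0.2, -0.4, 0.2]
width: 61.5
grasp_force: 0.0
[-1.08149725e-01  3.08563871e-01  1.69017950e+00  4.09226256e-04
  1.14357914e+00 -1.58233719e+00] [577.70047358 -50.63694393 267.51488715] [-1.51925911e-01 -3.13720980e+00 -6.52314162e-04] [-0.2195416  -0.35149054  0.20804894] 61.48811255941943
[[315.54048996 228.70745228]
 [315.48821931 308.41298205]
 [316.10469804 217.72419315]]
```

View pics/w1.png

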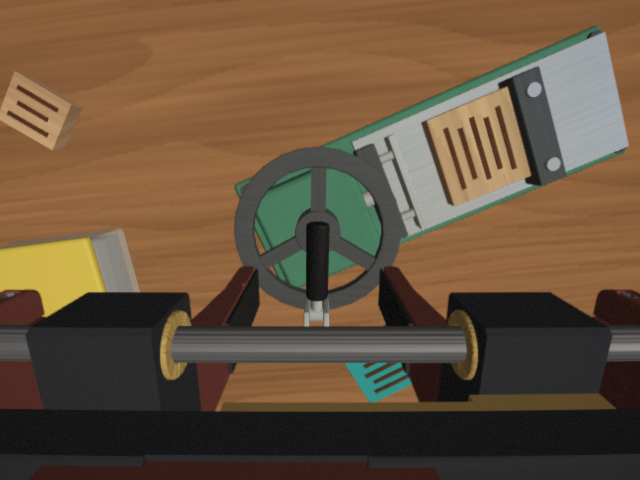

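The wrist view (its up direction faces the robot) shows the hub at (318,229), the pivot at (317,312), the tip at (317,222) and the fingers straddling column 318. My estimates hold to about 2 px. The block is at (478,146), the backstop at (535,128) and the jaw plate near (405,183).

```bash
python3 - <<'E'
from h import *
o=ctrl.get_obs();c=cam('wrist',o)
im=cv2.imread('pics/w1.png')
cv2.imwrite('pics/c2.png',cv2.resize(im[60:250,340:570],(690,570),interpolation=2))
print(onz(c,[[318,229]],117),onz(c,[[317,312],[317,222]],143))
g=(im.max(2)<70).astype(np.uint8);g[:190]=0;g[305:]=0;g[:,290:345]*=1
for r in(235,255,275,290):
    x=np.where(im[r,300:335].max(1)<60)[0]+300;print(r,x.min(),x.max(),len(x), onz(c,[[x.mean(),r]],143))
for dz in(3,):
    T=np.array([588.5,-54,129]);print('shift units',tool(o,T)/150)
E
```

```text
[[581.87872356 -52.16746901 117.        ]] [[654.45037136 -60.2363469  143.        ]
 [569.96573282 -51.85629143 143.        ]]
235 306 328 23 [[581.47030276 -52.99722123 143.        ]]
255 306 327 22 [[599.56152379 -55.23697579 143.        ]]
275 306 327 22 [[618.25076583 -57.09756923 143.        ]]
290 300 334 34 [[632.66790149 -58.37150014 143.        ]]
shift units [-0.07348271 -0.0141036   0.92450173]
```

View pics/c2.png

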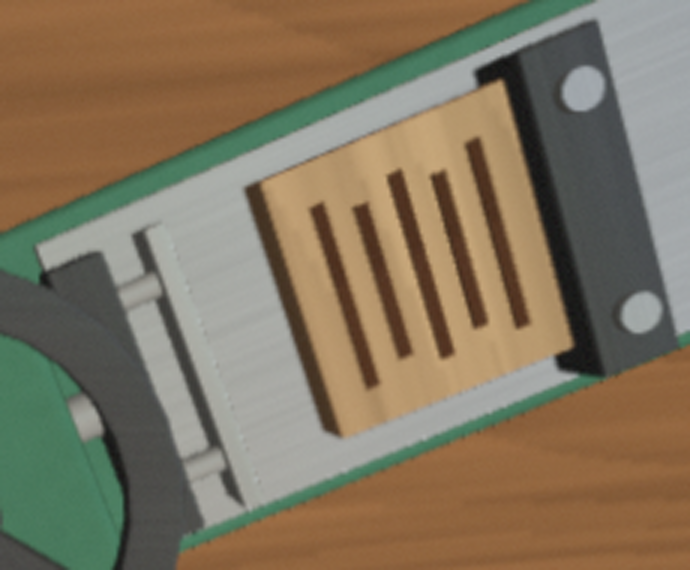

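The crop (3x, origin 340,60) shows the jaw plate's front edge from (165,225) to (255,508) and the block's near top edge from (262,185) to (342,437). The block's far edge runs from (505,80) to (573,348), and the backstop's near top edge from (522,58) to (605,372). The gap to close is about 25 mm or more.

```bash
python3 - <<'E'
from h import *
o=ctrl.get_obs();c=cam('wrist',o)
C=lambda L:[[340+x/3,60+y/3] for x,y in L]
n=onz(c,C([(262,185),(342,437)]),53)
far=onz(c,C([(505,80),(573,348)]),53)
v=(far.mean(0)-n.mean(0))[:2];print('blocklen',np.linalg.norm(v),np.degrees(np.arctan2(v[1],v[0])));
e=(n[1]-n[0])[:2];print('block width',np.linalg.norm(e),np.degrees(np.arctan2(e[1],e[0])))
b=onz(c,C([(522,58),(605,372)]),60);be=(b[1]-b[0])[:2];u=np.array([-be[1],be[0]])/np.linalg.norm(be)
if u@v<0:u=-u
print('bed dir',u,np.degrees(np.arctan2(u[1],u[0])),'backstop len',np.linalg.norm(be))
ax=np.array([581.6,-53])
for nm,L in(('near',n),('far',far),('back',b)):print(nm,(L[:,:2]-ax)@u)
for z in(50,55,60,65):
    j=onz(c,C([(165,225),(255,508)]),z);print(z,(j[:,:2]-ax)@u,np.linalg.norm(j[1]-j[0]))
E
python3 -m inch '[[-0.04,-0.01,0.3,0,-0.22,0,-0.4],[-0.07,-0.01,0.5,0,-0.44,0,-0.4],[-0.07,-0.005,0.7,0,-0.667,0,-0.4],[-0.07,-0.005,0.7,0,-0.667,0,-0.4],[-0.07,-0.005,0.7,0,-0.667,0,-0.4]]'
python3 - <<'E'
from h import *
o=ctrl.get_obs();print(o['qpos'],tool(o,[588.5,-53.3,129])/150,R.from_rotvec(o['orientation']).as_matrix().round(3))
E
```

```text
blocklen 89.49651285375077 106.91666346922383
block width 97.17390450759815 16.751093649049864
bed dir [-0.29864169  0.95436531] 107.37603828387613 backstop len 114.96694938202204
near [147.84922475 146.7893368 ]
far [237.54363636 236.08219792]
back [240.97148698 240.97148698]
50 [112.08818618 108.45531858] 111.76926371788895
55 [110.97859253 107.39344147] 110.3012106953935
60 [109.86899887 106.33156435] 108.83315767289791
65 [108.75940522 105.26968724] 107.36510465040249
t: 3.08
ee_pos: [586.6, -53.3, 161.5]
orientation: [0.128, 2.619, -0.034]
ft_force: [0.5, -0.9, -0.1]
width: 61.6
grasp_force: 0.0
[-0.11561665  0.31758856  2.1097405   0.04743797  0.19439376 -1.6325487 ] [0.09655385 0.0010764  0.19441189] [[-0.864  0.098  0.495]
 [ 0.085  0.995 -0.048]
 [-0.497  0.    -0.868]]
```

The total gap is about 42 mm, which predicts the bite at roughly 1.4 turns. Joint 5 is near its limit, so I'll use less tilt on the way down and then grip.

```bash
python3 -m inch '[[0.0,0,0.0,0,0.22,0,-0.4],[0.06,0,0.1,0,0.22,0,-0.4],[0.117,0,0.19,0,0.22,0,-0.4],[0.117,0,0.19,0,0.22,0,-0.4],[0.117,0,0.19,0,0.22,0,-0.4]]'
python3 - <<'E'
from h import *
o=ctrl.get_obs();print(o['qpos'],o['ft_force'])
cv2.imwrite('pics/w2.png',ctrl.get_image('wrist')[:,:,::-1])
E
```

```text
t: 3.7
ee_pos: [587.7, -54.3, 129.4]
orientation: [0.138, 2.788, -0.024]
ft_force: [-0.0, 0.4, -0.0]
width: 61.5
grasp_force: 0.0
[-0.11529269  0.39467616  2.01330651  0.01510412  0.38280542 -1.60009031] [-0.0449643   0.44615565 -0.01096395]
```

View pics/w2.png

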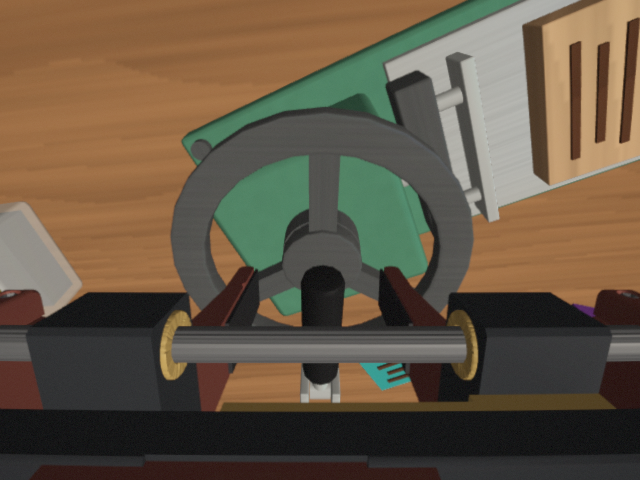

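The handle at column 322 lies between the fingers (centre 318.5), so I'll nudge about 1.5 mm and close.

```bash
python3 -m inch '[[0,0.01,0,0,0,0,0.3],[0,0.01,0,0,0,0,1],[0,0.01,0,0,0,0,1],[0,0.01,0,0,0,0,1],[0,0.01,0,0,0,0,1]]'
python3 - <<'E'
from h import *
o=ctrl.get_obs();print(o['qpos'],o['ft_force'],o['ee_pos'])
# arc: rotate tool about hinge axis by th (tool y axis, negative direction of -tilt => +a), in current tool frame
H=np.array([652,-59.8,143.]);h=tool(o,H);h[1]=0;print(h)
for th in range(10,91,10):
    # tool pitch follows fully to a given amount
    q=R.from_rotvec([0,np.radians(th),0]); p=h+q.apply(-h);print(th,(p/150).round(3),round(np.radians(th)/(np.pi/4),3))
E
```

```text
t: 4.38
ee_pos: [587.9, -53.0, 129.2]
orientation: [0.139, 2.787, -0.024]
ft_force: [-1.2, 0.9, 0.4]
width: 19.0
grasp_force: 30.0
[-0.11244379  0.39498718  2.01338154  0.01237163  0.382277   -1.59458229] [-1.24735765  0.94206674  0.40933496] [587.85041816 -52.96643247 129.21860999]
[-65.31629193   0.           9.24026964]
10 [-0.017  0.    -0.075] 0.222
20 [-0.047  0.    -0.145] 0.444
30 [-0.089  0.    -0.209] 0.667
40 [-0.141  0.    -0.265] 0.889
50 [-0.203  0.    -0.312] 1.111
60 [-0.271  0.    -0.346] 1.333
70 [-0.344  0.    -0.369] 1.556
80 [-0.42   0.    -0.378] 1.778
90 [-0.497  0.    -0.374] 2.0
```

```bash
python3 -m inch '[[-0.017,0,-0.075,0,0.222,0,1],[-0.047,0,-0.145,0,0.444,0,1],[-0.089,0,-0.209,0,0.667,0,1],[-0.141,0,-0.265,0,0.889,0,1],[-0.141,0,-0.265,0,0.889,0,1]]'
python3 - <<'E'
from h import *
o=ctrl.get_obs();print(o['qpos'],o['ft_force'],o['ee_pos'])
H=np.array([652,-59.8,143.]);h=tool(o,H);print(h);h[1]=0
for th in range(10,61,10):
    q=R.from_rotvec([0,np.radians(th),0]); p=h+q.apply(-h);print(th,(p/150).round(3),round(np.radians(th)/(np.pi/4),3))
E
```

```text
t: 5.0
ee_pos: [592.5, -53.6, 173.9]
orientation: [-0.138, -2.781, -0.025]
ft_force: [-10.4, 0.9, 11.9]
width: 19.5
grasp_force: 30.0
[-0.108379    0.60947787  1.48627097 -0.00345664  1.40310544 -1.57873237] [-10.43485417   0.92237209  11.94165555] [592.5052831  -53.55905064 173.9385859 ]
[-66.86281492  -0.31068944   8.06438708]
10 [-0.016  0.    -0.077] 0.222
20 [-0.045  0.    -0.149] 0.444
30 [-0.087  0.    -0.216] 0.667
40 [-0.139  0.    -0.274] 0.889
50 [-0.2    0.    -0.322] 1.111
60 [-0.269  0.    -0.359] 1.333
```

```bash
python3 -m inch '[[-0.014,0,-0.08,0,0.222,0,1],[-0.043,0,-0.152,0,0.444,0,1],[-0.085,0,-0.22,0,0.667,0,1],[-0.137,0,-0.279,0,0.889,0,1],[-0.137,0,-0.279,0,0.889,0,1]]'
python3 - <<'E'
from h import *
o=ctrl.get_obs();print(o['qpos'],o['ft_force'],o['ee_pos'])
H=np.array([652,-59.8,143.]);h=tool(o,H);print(h);h[1]=0
for th in range(5,21,5):
    q=R.from_rotvec([0,np.radians(th),0]); p=h+q.apply(-h);print(th,(p/150).round(3),round(np.radians(th)/(np.pi/4),3))
E
```

```text
t: 5.62
ee_pos: [626.9, -57.1, 202.7]
orientation: [-0.104, -2.084, -0.06]
ft_force: [-1.7, -2.0, -1.6]
width: 18.9
grasp_force: 30.0
[-0.10654731  1.01571554  0.94003128 -0.00847602  2.24145851 -1.57927552] [-1.67693617 -2.03388927 -1.59766255] [626.89419528 -57.14773388 202.69386413]
[-64.38411634  -0.1246715    7.44065733]
5 [-0.006  0.    -0.037] 0.111
10 [-0.015  0.    -0.074] 0.222
15 [-0.027  0.    -0.109] 0.333
20 [-0.043  0.    -0.144] 0.444
```

```bash
python3 -m inch '[[-0.008,0,-0.045,0,0.13,0,1],[-0.015,0,-0.08,0,0.222,0,1],[-0.022,0,-0.1,0,0.28,0,1],[-0.022,0,-0.1,0,0.28,0,1]]'
python3 - <<'E'
from h import *
o=ctrl.get_obs();print(o['qpos'],o['ft_force'],o['ee_pos'],o['moment'])
cv2.imwrite('pics/s2.png',ctrl.get_image('scene')[150:330,180:420,::-1].repeat(3,0).repeat(3,1))
E
```

```text
t: 6.12
ee_pos: [641.1, -58.7, 208.4]
orientation: [-0.093, -1.87, -0.068]
ft_force: [-7.2, -1.0, -3.4]
width: 19.4
grasp_force: 30.0
[-0.10639108  1.14683093  0.78529162 -0.01125719  2.479522   -1.58121183] [-7.1574642  -1.03090183 -3.36497906] [641.09264499 -58.65237752 208.41676667] [-0.14905862 -0.46016571  0.34233294]
```

View pics/s2.png

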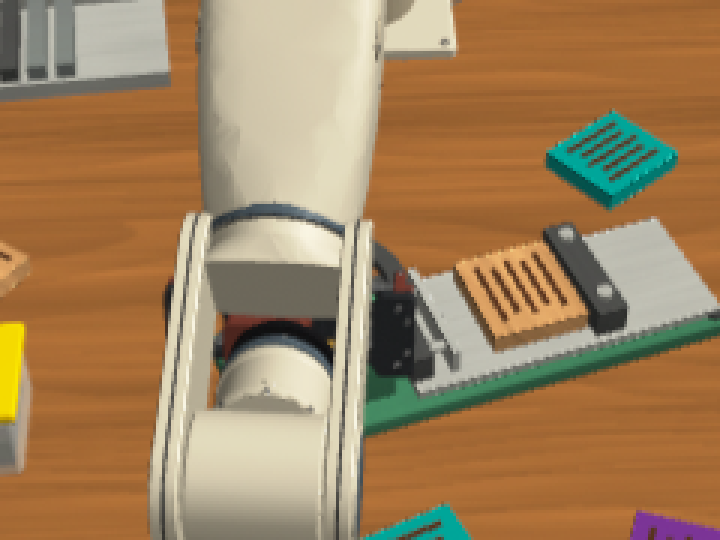

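The scene view shows the wrist hiding the wheel; the block, jaw and backstop are undisturbed. The −7 N shows the handle at its stop. I'll open and swing the tool back to vertical about the grip.

```bash
python3 -m inch '[[0,0,0,0,0,0,-0.2],[0,0,0,0,0,0,-0.2],[-0.02,0,-0.002,0,-0.222,0,-0.2],[-0.043,0,-0.008,0,-0.444,0,-0.2],[-0.063,0,-0.018,0,-0.667,0,-0.2],[-0.081,0,-0.03,0,-0.889,0,-0.2],[-0.081,0,-0.03,0,-0.889,0,-0.2]]'
python3 - <<'E'
from h import *
o=ctrl.get_obs();Rt=R.from_rotvec(o['orientation']).as_matrix();print(Rt.round(3),o['ft_force'])
G=o['ee_pos']-19*Rt[:,2];print(G, np.degrees(np.arccos(-Rt[2,2])), tool(o,[656,-60,188])/150)
E
```

```text
t: 7.05
ee_pos: [649.6, -59.0, 204.1]
orientation: [-0.128, -2.576, -0.037]
ft_force: [-0.1, -0.2, 0.9]
width: 52.4
grasp_force: 0.0
[[-0.841  0.099 -0.531]
 [ 0.084  0.995  0.053]
 [ 0.534  0.    -0.845]] [-0.13700133 -0.22354069  0.90220906]
[659.72975549 -60.02443579 220.17177324] 32.279024391246125 [-0.09360776 -0.0022984   0.06788827]
```

```bash
python3 -m inch '[[-0.03,0,0.02,0,-0.222,0,-0.2],[-0.06,0,0.04,0,-0.444,0,-0.2],[-0.094,0,0.068,0,-0.717,0,-0.2],[-0.094,0,0.068,0,-0.717,0,-0.2],[-0.094,0,0.068,0,-0.717,0,-0.2],[-0.094,0,0.068,0,-0.717,0,-0.2]]'
python3 - <<'E'
from h import *
o=ctrl.get_obs();Rt=R.from_rotvec(o['orientation']).as_matrix();print(Rt.round(3),o['ft_force'],o['ee_pos'])
cv2.imwrite('pics/w3.png',ctrl.get_image('wrist')[:,:,::-1])
c=cam('wrist',o);print(proj(c,[[651,-60,229],[655,-60,229],[659,-60,229],[655,-60,160]]))
E
```

```text
t: 7.8
ee_pos: [657.7, -59.9, 184.2]
orientation: [-0.155, -3.132, -0.0]
ft_force: [-0.6, -0.2, 0.3]
width: 53.0
grasp_force: 0.0
[[-0.995  0.099 -0.006]
 [ 0.099  0.995  0.001]
 [ 0.006 -0.    -1.   ]] [-0.64610686 -0.16142335  0.29784882] [657.66497337 -59.9381775  184.18154034]
[[318.22068395 310.43521209]
 [319.26478361 319.98695682]
 [320.29326598 329.39364863]
 [318.90445318 264.25736827]]
```

View pics/w3.png

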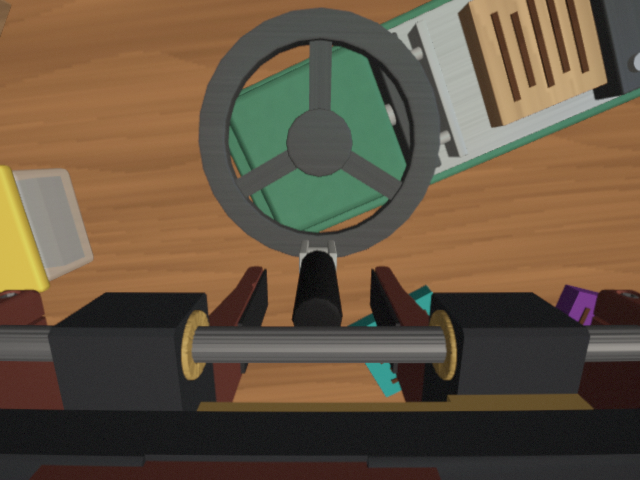

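The upright grip stands at column 318, between the fingers, with its pivot at row 255 on the rim. I'll close on it and work out the crank arcs.

```bash
python3 -m inch '[[0.02,0,0,0,0,0,1],[0.02,0,0,0,0,0,1],[0.02,0,0,0,0,0,1],[0.02,0,0,0,0,0,1]]'
python3 - <<'E'
from h import *
def arc(a0,st,n):
    k=70/150
    for i in range(1,n+1):
        a=np.radians(a0+st*i);b=np.radians(a0);print('[%.3f,%.3f]'%(k*(np.cos(b)-np.cos(a)),-k*(np.sin(a)-np.sin(b))),end=' ')
    print()
for a0 in(0,120,240):print(a0);arc(a0,12,10)
for a0 in range(360,660,40):print(a0);arc(a0,8,5)
E
```

```text
t: 8.35
ee_pos: [653.3, -59.8, 184.5]
orientation: [-0.155, -3.134, 0.001]
ft_force: [-0.4, -1.7, -0.3]
width: 19.5
grasp_force: 30.0
0
[0.010,-0.097] [0.040,-0.190] [0.089,-0.274] [0.154,-0.347] [0.233,-0.404] [0.322,-0.444] [0.418,-0.464] [0.515,-0.464] [0.611,-0.444] [0.700,-0.404] 
120
[0.079,0.057] [0.144,0.130] [0.193,0.214] [0.223,0.307] [0.233,0.404] [0.223,0.501] [0.193,0.594] [0.144,0.678] [0.079,0.751] [0.000,0.808] 
240
[-0.089,0.040] [-0.185,0.060] [-0.282,0.060] [-0.378,0.040] [-0.467,0.000] [-0.546,-0.057] [-0.611,-0.130] [-0.660,-0.214] [-0.690,-0.307] [-0.700,-0.404] 
360
[0.005,-0.065] [0.018,-0.129] [0.040,-0.190] [0.071,-0.247] [0.109,-0.300] 
400
[0.045,-0.047] [0.097,-0.087] [0.153,-0.119] [0.213,-0.144] [0.276,-0.160] 
440
[0.065,-0.007] [0.130,-0.005] [0.194,0.007] [0.256,0.027] [0.314,0.055] 
480
[0.054,0.036] [0.102,0.080] [0.144,0.130] [0.179,0.185] [0.205,0.245] 
520
[0.018,0.063] [0.027,0.127] [0.027,0.192] [0.018,0.257] [0.000,0.319] 
560
[-0.026,0.059] [-0.061,0.115] [-0.103,0.165] [-0.151,0.208] [-0.205,0.245] 
600
[-0.059,0.029] [-0.120,0.049] [-0.185,0.060] [-0.250,0.062] [-0.314,0.055] 
640
[-0.063,-0.016] [-0.124,-0.040] [-0.180,-0.073] [-0.231,-0.113] [-0.276,-0.160]
```

```bash
python3 -m inch '[[0.010,-0.097,0,0,0,0,1],[0.040,-0.190,0,0,0,0,1],[0.089,-0.274,0,0,0,0,1],[0.154,-0.347,0,0,0,0,1],[0.233,-0.404,0,0,0,0,1]]'
```

```text
t: 8.98
ee_pos: [613.4, -115.7, 184.6]
orientation: [-0.156, -3.136, -0.003]
ft_force: [5.3, 6.1, -3.2]
width: 19.3
grasp_force: 30.0
```

```bash
python3 -m inch '[[0.089,-0.040,0,0,0,0,1],[0.185,-0.060,0,0,0,0,1],[0.282,-0.060,0,0,0,0,1],[0.378,-0.040,0,0,0,0,1],[0.467,0,0,0,0,0,1]]'; cat > st.py <<'E'
from h import *
import sys
o=ctrl.get_obs();p=o['ee_pos'][:2]-np.array([653.3,-59.8]);c0=np.array([653.3,-59.8])-70*np.array([.995,-.099])
for k in range(int(sys.argv[1]) if len(sys.argv)>1 else 1):
    if k: ctrl.get_image('scene')
    o=ctrl.get_obs();r=o['ee_pos'][:2]-c0;ph=np.arctan2(r[1],r[0]);t=np.array([np.sin(ph),-np.cos(ph)])
    print('cw deg %.1f'%((-5.7-np.degrees(ph))%360),'r %.1f'%np.hypot(*r),'pull %.1f'%(-o['ft_force'][:2]@t),'rad %.1f'%(o['ft_force'][:2]@r/np.hypot(*r)))
E
python3 st.py 4
```

```text
t: 9.6
ee_pos: [543.7, -109.8, 184.7]
orientation: [-0.156, -3.137, 0.001]
ft_force: [7.6, -0.2, -7.9]
width: 19.4
grasp_force: 30.0
cw deg 119.4 r 69.6 pull 6.4 rad -4.2
cw deg 121.1 r 69.6 pull 2.5 rad -2.9
cw deg 120.8 r 69.5 pull -0.8 rad -3.6
cw deg 120.8 r 69.5 pull -1.2 rad -2.8
```

```bash
python3 -m inch '[[0.079,0.057,0,0,0,0,1],[0.144,0.130,0,0,0,0,1],[0.193,0.214,0,0,0,0,1],[0.223,0.307,0,0,0,0,1],[0.233,0.404,0,0,0,0,1]]'; python3 st.py; python3 -m inch '[[-0.010,0.097,0,0,0,0,1],[-0.040,0.190,0,0,0,0,1],[-0.089,0.274,0,0,0,0,1],[-0.154,0.347,0,0,0,0,1],[-0.233,0.404,0,0,0,0,1]]'; python3 st.py
```

```text
t: 10.38
ee_pos: [513.8, -46.7, 184.6]
orientation: [-0.155, -3.133, 0.004]
ft_force: [2.5, -6.7, -7.7]
width: 19.6
grasp_force: 30.0
cw deg 179.4 r 70.1 pull 6.4 rad -3.1
t: 11.0
ee_pos: [553.0, 10.7, 184.5]
orientation: [-0.154, -3.129, 0.002]
ft_force: [-5.3, -4.3, 1.1]
width: 19.5
grasp_force: 30.0
cw deg 238.6 r 70.6 pull 6.7 rad -1.5
```

```bash
python3 -m inch '[[-0.089,0.040,0,0,0,0,1],[-0.185,0.060,0,0,0,0,1],[-0.282,0.060,0,0,0,0,1],[-0.378,0.040,0,0,0,0,1],[-0.467,0.000,0,0,0,0,1]]';python3 st.py; python3 -m inch '[[-0.079,-0.057,0,0,0,0,1],[-0.144,-0.130,0,0,0,0,1],[-0.193,-0.214,0,0,0,0,1],[-0.223,-0.307,0,0,0,0,1],[-0.233,-0.404,0,0,0,0,1]]';python3 st.py
```

```text
t: 11.62
ee_pos: [623.7, 5.3, 184.5]
orientation: [-0.155, -3.13, -0.003]
ft_force: [-4.7, 3.9, 2.7]
width: 19.4
grasp_force: 30.0
cw deg 298.8 r 70.6 pull 6.1 rad 0.5
t: 12.25
ee_pos: [653.6, -58.5, 184.5]
orientation: [-0.155, -3.133, -0.004]
ft_force: [-1.2, 6.7, 0.3]
width: 19.0
grasp_force: 30.0
cw deg 358.9 r 70.2 pull 6.5 rad -1.7
```

```bash
python3 -m inch '[[0.010,-0.097,0,0,0,0,1],[0.040,-0.190,0,0,0,0,1],[0.089,-0.274,0,0,0,0,1],[0.154,-0.347,0,0,0,0,1],[0.233,-0.404,0,0,0,0,1]]';python3 st.py;  python3 -m inch '[[0.089,-0.040,0,0,0,0,1],[0.185,-0.060,0,0,0,0,1],[0.282,-0.060,0,0,0,0,1]]';python3 st.py
```

```text
t: 12.88
ee_pos: [613.4, -115.8, 184.6]
orientation: [-0.156, -3.136, -0.003]
ft_force: [4.4, 7.2, -3.4]
width: 19.9
grasp_force: 30.0
cw deg 59.0 r 69.6 pull 7.0 rad -4.6
t: 13.25
ee_pos: [570.7, -121.2, 184.6]
orientation: [-0.156, -3.137, -0.001]
ft_force: [6.8, 3.6, -6.9]
width: 19.4
grasp_force: 30.0
cw deg 95.0 r 69.5 pull 6.0 rad -4.8
```

```bash
python3 -m inch '[[0.096,0.020,0,0,0,0,1],[0.185,0.060,0,0,0,0,1],[0.264,0.117,0,0,0,0,1]]';python3 st.py
```

```text
t: 13.62
ee_pos: [533.0, -100.7, 184.7]
orientation: [-0.156, -3.137, 0.002]
ft_force: [7.7, -2.5, -10.8]
width: 19.9
grasp_force: 30.0
cw deg 131.0 r 69.7 pull 7.1 rad -3.9
```

```bash
python3 -m inch '[[0.065,0.073,0,0,0,0,1],[0.114,0.157,0,0,0,0,1]]';python3 st.py
python3 - <<'E'
from h import *
o=ctrl.get_obs();im=ctrl.get_image('wrist')[:,:,::-1];t=ctrl.get_image('top')[:,:,::-1]
cv2.imwrite('pics/w4.png',im);np.save('w4.npy',np.r_[o['ee_pos'],o['orientation']])
a=cv2.resize(t[215:305,195:335],(560,360),interpolation=2);cv2.imwrite('pics/c4.png',np.vstack([cv2.resize(im,(320,240)),np.zeros((0,320,3),np.uint8)]) if 0 else np.hstack([cv2.resize(im,(480,360)),a])[:, :1040] if 0 else np.vstack([cv2.resize(im[0:330],(560,289)),a[:310]]))
E
```

```text
t: 13.88
ee_pos: [517.7, -75.9, 184.7]
orientation: [-0.155, -3.135, 0.004]
ft_force: [5.7, -7.2, -11.1]
width: 19.4
grasp_force: 30.0
cw deg 155.0 r 69.8 pull 8.7 rad -3.0
```

View pics/c4.png

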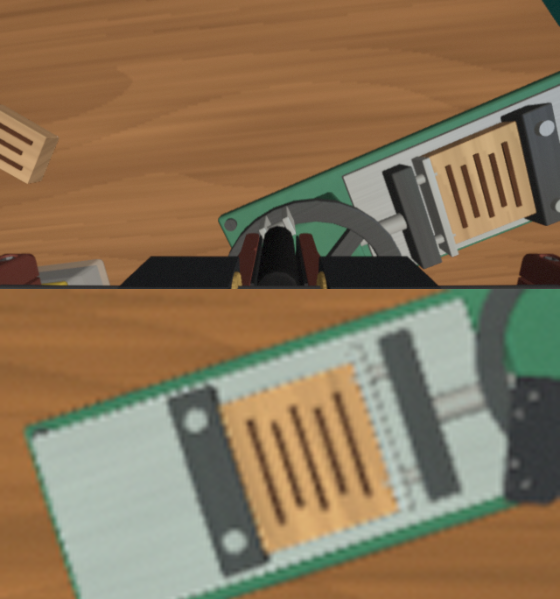

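The block now sits against the backstop and the jaw plate against the block. The pull has risen from about 6.4 to 8.7 N. I'll measure the carriage-to-jaw spring gap before and now with profiles along the bed.

```bash
cat > prof.py <<'E'
from h import *
u=np.array([-.2957,.9553]);l=np.array([u[1],-u[0]]);ax=np.array([581.6,-53.])
def prof(png,pose,z=55,lat=np.r_[-15:16:3]):
    im=cv2.imread(png).astype(np.float32);c=cam('wrist',dict(ee_pos=np.array(pose[:3]),orientation=np.array(pose[3:])))
    s=np.arange(70,260,.5);out=0
    for w in lat:
        P=np.c_[ax+s[:,None]*u+w*l,np.full(len(s),z)];q=proj(c,P).astype(np.float32)
        out=out+cv2.remap(im,q[:,0].reshape(1,-1),q[:,1].reshape(1,-1),1)[0]
    return s,out/len(lat)
def edges(s,p,th=9):
    g=p.mean(1);d=np.gradient(cv2.GaussianBlur(g.reshape(1,-1),(0,0),1.5)[0],s)
    i=[k for k in range(2,len(d)-2) if abs(d[k])>th and abs(d[k])==abs(d[k-3:k+4]).max()]
    return [(float(s[k]),int(d[k])) for k in i]
E
python3 - <<'E'
from prof import *
for n,pose in(('w1',[577.7,-50.637,267.515,-.151926,-3.13721,-.00065]),('w4',np.load('w4.npy'))):
    s,p=prof(f'pics/{n}.png',pose);print(n,edges(s,p,7))
    k=(s<170)&(s%2==0);print([(int(a),int(b[0]),int(b[2])) for a,b in zip(s[k],p[k]) if a>84])
E
```

```text
w1 [(87.5, 28), (99.0, -35), (103.5, 34), (140.5, -38), (146.5, 29), (160.0, -30), (165.0, 31), (174.0, -30), (179.5, 29), (188.5, -37), (194.0, 35), (203.0, -35), (208.5, 34), (217.0, -33), (223.0, 30), (235.5, -37), (243.0, 15)]
[(86, 79, 79), (88, 133, 137), (90, 160, 166), (92, 161, 167), (94, 161, 167), (96, 161, 166), (98, 149, 154), (100, 69, 74), (102, 61, 66), (104, 123, 130), (106, 162, 169), (108, 164, 169), (110, 167, 170), (112, 163, 166), (114, 163, 167), (116, 163, 167), (118, 163, 167), (120, 163, 167), (122, 163, 167), (124, 164, 167), (126, 164, 167), (128, 164, 167), (130, 164, 168), (132, 164, 168), (134, 164, 167), (136, 165, 167), (138, 165, 167), (140, 133, 140), (142, 43, 73), (144, 37, 71), (146, 59, 109), (148, 103, 175), (150, 108, 182), (152, 110, 184), (154, 108, 182), (156, 107, 180), (158, 106, 179), (160, 69, 128), (162, 34, 82), (164, 38, 89), (166, 95, 166), (168, 112, 187)]
w4 [(89.5, 8), (102.0, -20), (107.5, -19), (110.5, 13), (130.5, 25), (133.0, -30), (142.0, 40), (149.5, -9), (161.0, -36), (167.0, 34), (175.5, -36), (181.0, 34), (189.5, -44), (195.5, 37), (204.0, -39), (210.0, 40), (218.0, -41), (224.5, 34), (236.5, -44), (244.0, 15)]
[(86, 112, 117), (88, 125, 131), (90, 140, 147), (92, 150, 158), (94, 150, 157), (96, 150, 157), (98, 150, 157), (100, 149, 157), (102, 120, 126), (104, 94, 99), (106, 89, 94), (108, 54, 57), (110, 47, 49), (112, 74, 78), (114, 76, 80), (116, 75, 79), (118, 74, 78), (120, 76, 79), (122, 77, 80), (124, 78, 82), (126, 77, 79), (128, 77, 78), (130, 86, 87), (132, 140, 144), (134, 66, 71), (136, 62, 67), (138, 62, 66), (140, 63, 67), (142, 104, 110), (144, 166, 175), (146, 169, 176), (148, 173, 176), (150, 129, 184), (152, 115, 191), (154, 114, 190), (156, 112, 188), (158, 111, 187), (160, 107, 181), (162, 40, 86), (164, 36, 87), (166, 46, 101), (168, 112, 188)]
```

Carriage moved 43 mm, while jaw plate moved only 38.5 mm. So the bite came at about 462°, which the force agrees with. The stop target is about 582°.

```bash
python3 -m inch '[[0.030,0.093,0,0,0,0,1],[0.040,0.190,0,0,0,0,1],[0.030,0.287,0,0,0,0,1]]';python3 st.py
python3 - <<'E'
from prof import *
o=ctrl.get_obs();im=ctrl.get_image('wrist')[:,:,::-1];cv2.imwrite('pics/w5.png',im)
s,p=prof('pics/w5.png',np.r_[o['ee_pos'],o['orientation']]);print(edges(s,p,7)[:9])
E
```

```text
t: 14.35
ee_pos: [516.3, -32.9, 184.6]
orientation: [-0.154, -3.132, 0.005]
ft_force: [0.6, -10.2, -7.3]
width: 19.4
grasp_force: 30.0
cw deg 190.8 r 70.2 pull 9.6 rad -3.4
[(78.5, 10), (107.5, -22), (110.5, -19), (113.0, 12), (133.0, 29), (135.5, -34), (141.5, 36), (149.5, -9), (161.5, -33)]
```

```bash
python3 -m inch '[[-0.030,0.093,0,0,0,0,1],[-0.077,0.175,0,0,0,0,1]]';python3 st.py
python3 - <<'E'
from prof import *
o=ctrl.get_obs();im=ctrl.get_image('wrist')[:,:,::-1];cv2.imwrite('pics/w6.png',im)
s,p=prof('pics/w6.png',np.r_[o['ee_pos'],o['orientation']]);print(edges(s,p,7)[:9])
print(ctrl.get_obs()['qpos'])
E
```

```text
t: 14.65
ee_pos: [529.4, -8.0, 184.6]
orientation: [-0.154, -3.129, 0.005]
ft_force: [-5.1, -10.3, -1.7]
width: 19.7
grasp_force: 30.0
cw deg 213.9 r 70.4 pull 11.2 rad -2.6
[(75.5, 14), (111.0, -30), (134.5, 27), (137.0, -34), (141.5, 38), (149.0, -10), (161.5, -33), (167.0, 34), (176.0, -34)]
[-0.03405287  0.33947937  1.86379451 -0.00201827  0.94561573 -1.50520453]
```

I stop here at about 0.31 turn past the bite. Next I release, rise, and move outside the handle with the tool turned square to it.

```bash
python3 st.py 3; python3 -m inch '[[0,0,0,0,0,0,-0.2],[0,0,0,0,0,0,-0.2],[0,0,0,0,0,0,-0.2],[0,0,-0.15,0,0,0,-0.2],[0,0,-0.35,0,0,0,-0.2],[0,0,-0.45,0,0,0,-0.2],[0,0,-0.45,0,0,0,-0.2]]' && python3 -m inch '[[0.07,0.05,0,0,0,0.2,1],[0.14,0.10,0,0,0,0.4,1],[0.219,0.154,0,0,0,0.6,1],[0.219,0.154,0,0,0,0.778,1],[0.219,0.154,0,0,0,0.778,1],[0.219,0.154,0,0,0,0.778,1]]'
python3 - <<'E'
from h import *
o=ctrl.get_obs();print(R.from_rotvec(o['orientation']).as_matrix().round(3),o['qpos'])
cv2.imwrite('pics/w7.png',ctrl.get_image('wrist')[:,:,::-1])
c=cam('wrist',o);print('hinge',tool(o,[528.8,-7.1,143]), proj(c,[[528.8,-7.1,229],[528.8,-7.1,143]]))
E
```

```text
cw deg 215.4 r 70.3 pull 5.5 rad -1.9
cw deg 215.2 r 70.3 pull 2.7 rad -1.2
cw deg 215.2 r 70.4 pull 3.7 rad -1.6
t: 15.68
ee_pos: [532.0, -6.3, 253.4]
orientation: [-0.155, -3.136, -0.001]
ft_force: [-0.4, -0.2, -0.7]
width: 52.6
grasp_force: 0.0
t: 16.42
ee_pos: [500.7, 19.8, 251.9]
orientation: [-1.087, -2.943, 0.002]
ft_force: [0.4, -0.6, -0.1]
width: 0.6
grasp_force: 0.0
[[-0.76   0.65  -0.005]
 [ 0.65   0.76   0.   ]
 [ 0.004 -0.003 -1.   ]] [ 1.55808949e-02  2.06133321e-01  1.86860492e+00  5.18613614e-04
  1.07182839e+00 -8.47921695e-01]
hinge [-39.33541442  -1.86614969 108.77242646] [[314.59648271 329.96316359]
 [315.9499594  279.68762486]]
```

View pics/w7.png

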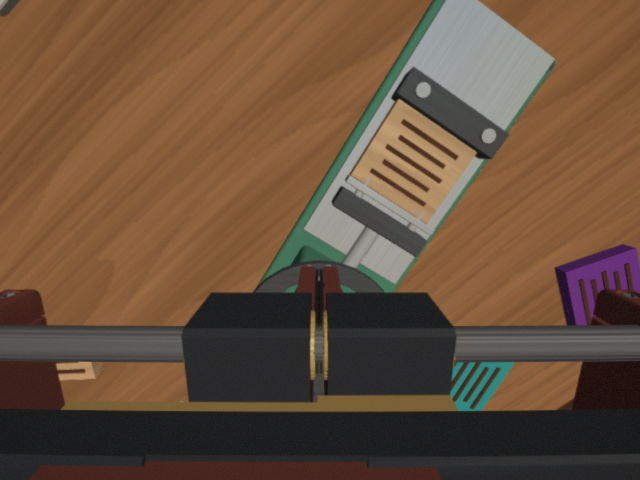

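The wrist view shows the fingers shut at column 319, the jaw pressed on the block and the block against the backstop, all unmoved. The handle is hidden behind the gripper. I lower outside it and push it inward.

```bash
python3 -m inch '[[0,-0.012,0.16,0,0,0,1],[0,-0.012,0.31,0,0,0,1],[-0.1,-0.012,0.31,0,0,0,1],[-0.2,-0.012,0.31,0,0,0,1],[-0.272,-0.012,0.315,0,0,0,1],[-0.344,-0.012,0.335,0,0,0,1],[-0.41,-0.012,0.367,0,0,0,1]]'
```

```text
t: 17.35
ee_pos: [547.4, -22.2, 197.7]
orientation: [-1.092, -2.944, 0.001]
ft_force: [-0.3, 1.4, 2.6]
width: 0.5
grasp_force: 0.7
```

```bash
python3 -m inch '[[-0.059,0,0.041,0,0,0,1],[-0.11,0,0.095,0,0,0,1],[-0.151,0,0.154,0,0,0,1],[-0.18,0,0.221,0,0,0,1],[-0.197,0,0.28,0,0,0,1]]';python3 -m inch '[[0,0,0.01,0,0,0,1],[0,0,0.02,0,0,0,1]]'
```

```text
t: 17.98
ee_pos: [568.4, -41.0, 154.3]
orientation: [-1.091, -2.942, 0.002]
ft_force: [0.1, -0.1, 1.3]
width: 0.3
grasp_force: 0.6
t: 18.23
ee_pos: [568.6, -40.8, 152.5]
orientation: [-1.091, -2.943, 0.001]
ft_force: [0.3, -0.9, 6.0]
width: 0.2
grasp_force: 3.4
```

```bash
python3 -m inch '[[0,0,0.01,0,0,0,1],[0,0,0.01,0,0,0,1]]'; python3 -m inch '[[0,0,0.01,0,0,0,1],[0,0,0.01,0,0,0,1]]'
```

```text
t: 18.48
ee_pos: [568.9, -40.6, 152.1]
orientation: [-1.091, -2.943, 0.001]
ft_force: [-1.1, 0.0, 10.1]
width: 0.6
grasp_force: 4.6
t: 18.73
ee_pos: [569.2, -40.5, 151.4]
orientation: [-1.092, -2.944, -0.0]
ft_force: [-3.2, 0.8, 15.7]
width: 0.5
grasp_force: 7.6
```

The hard stop is felt. I'll withdraw and check numerically.

```bash
python3 -m inch '[[0,0,-0.3,0,0,0,1],[0,0,-0.6,0,0,0,1],[0,0,-1,0,0,0,1],[0,0,-1,0,0,0,1]]'; python3 -m inch '[[0.4,0,0,0,0,0,1],[0.7,0.2,-0.2,0,0,0,1],[0.8,0.4,-0.4,0,0,0,1],[0.8,0.4,-0.4,0,0,0,1],[0.8,0.4,-0.4,0,0,0,1]]'
python3 - <<'E'
from h import *
from prof import *
o=ctrl.get_obs();w=ctrl.get_image('wrist')[:,:,::-1];s_=ctrl.get_image('scene')[:,:,::-1];t=ctrl.get_image('top')[:,:,::-1]
cv2.imwrite('pics/w8.png',w)
print(o['ee_pos'],o['ft_force'])
H=np.array([528.8,-7.1,143]);d=np.array([.755,-.656,0]);n=np.array([.656,.755,0])
for nm,im,c in(('top',t,cam('top')),('scene',s_,cam('scene')),('wrist',w,cam('wrist',o))):
    for lab,Q in(('flat',[H+d*a for a in(20,35,50,65,80,95)]),('up',[H+[0,0,a] for a in(20,35,50,65,80)])):
        q=proj(c,Q).round().astype(int);print(nm,lab,[(tuple(map(int,x)),int(im[x[1],x[0]].max())) for x in q if 0<=x[0]<640 and 0<=x[1]<480])
    m=(im.max(2)<32)
    q=proj(c,H+d*50)[0].astype(int);y0,x0=max(q[1]-45,0),max(q[0]-45,0)
    k=m[y0:q[1]+45,x0:q[0]+45].astype(np.uint8);N,L,st,ce=cv2.connectedComponentsWithStats(k)
    for i in range(1,N):
        if st[i,4]>40:
            cnt=cv2.findContours((L==i).astype(np.uint8),0,1)[0][0];print(nm,'blob',st[i,4],ce[i]+[x0,y0],cv2.minAreaRect(cnt)[1:])
E
```

```text
t: 19.23
ee_pos: [571.2, -40.8, 304.3]
orientation: [1.09, 2.941, 0.002]
ft_force: [-0.3, 0.8, -0.3]
width: 0.6
grasp_force: 0.0
t: 19.85
ee_pos: [516.3, 82.4, 357.7]
orientation: [-1.089, -2.94, 0.004]
ft_force: [-1.0, 0.7, -0.5]
width: 0.5
grasp_force: 0.0
[516.303956    82.37536943 357.74010334] [-1.01388172  0.68619716 -0.45890061]
top flat [((333, 245), 40), ((338, 240), 36), ((342, 236), 33), ((346, 231), 37), ((350, 226), 37), ((354, 221), 80)]
top up [((328, 251), 147), ((329, 251), 126), ((329, 251), 126), ((329, 251), 126), ((330, 251), 137)]
top blob 43 [342.62790698 237.65116279] ((2.5607378482818604, 26.247562408447266), 39.80556869506836)
scene flat [((296, 227), 35), ((293, 230), 42), ((289, 234), 50), ((285, 237), 52), ((281, 240), 29), ((277, 243), 137)]
scene up [((301, 217), 182), ((301, 213), 182), ((301, 208), 177), ((301, 204), 187), ((301, 199), 178)]
scene blob 47 [285.80851064 239.12765957] ((6.5181450843811035, 20.8463191986084), 49.76364517211914)
wrist flat [((269, 287), 145), ((269, 299), 31), ((270, 310), 32), ((270, 321), 32), ((270, 332), 48), ((271, 343), 45)]
wrist up [((266, 277), 138), ((264, 282), 114), ((261, 287), 114), ((259, 293), 41), ((256, 299), 31)]
wrist blob 141 [271.04255319 295.21276596] ((20.4083309173584, 20.236831665039062), 30.963754653930664)
wrist blob 243 [235.18930041 309.64609053] ((32.0, 22.0), 90.0)
wrist blob 102 [255.91176471 302.66666667] ((22.0, 16.0), 0.0)
wrist blob 94 [287.03191489 302.95744681] ((12.952044486999512, 20.088886260986328), 7.594643592834473)
wrist blob 161 [301.27950311 304.97515528] ((23.0, 17.0), 90.0)
wrist blob 76 [257.73684211 316.31578947] ((9.0, 21.0), 0.0)
wrist blob 124 [274.99193548 316.68548387] ((28.200002670288086, 17.0), 36.86989974975586)
wrist blob 69 [298.8115942  321.30434783] ((10.0, 18.0), 90.0)
```

```bash
python3 -c "
from workcell import ctrl
print(ctrl.close_job())"
```

```text
the job is handed in; nothing more can be done
None
```

I swung the handle out to its stop and cranked the wheel clockwise about 575°. That was roughly 0.31 turn past the bite as measured from the jaw travel, though the pull read about 11 N against the 7–9 N you gave. The block is clamped against the backstop, the handle is folded flat and the robot is clear; the job was handed in at about 20 s, with no result shown.

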